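# Click the collar onto the ball-detent arbor

### The job

Take the taller of the two loose metal collars and slide it down over the arbor that has the two sprung balls in its sides, pressing it past the balls until they click out above it and it sits fully home, flat on the shoulder. Let go of it, and leave the short spacer ring where it lies.

Things in the scene. Friction and masses are not known exactly. Their poses are not given: they have to be found in the camera images.
- collar_mid (a point): Centre (half-way up, on the axis) of the tall collar: a plain aluminium sleeve, loose, upright on the table near its front edge; outer diameter 48 mm, through bore 28 mm, height 36 mm, 0.1 kg, same at both ends; z is its axis. It may swap places with the spacer ring.
- spacer_mid (a point): Centre of the short spacer ring, a bystander: same aluminium, outer diameter 48 mm and bore 28 mm, but only 16 mm high, lying flat on the table.
- ball_arbor_seat (a point): On the ball arbor's axis at its shoulder's flat top, 50 mm above the table; z up. Above it: 24 mm shaft, straight for 46 mm, then a nose tapering to 10 mm, tip at 58 mm. Two 12 mm steel balls, centred 42.5 mm up at +y and -y, stand 4.5 mm proud, just above a seated collar's top. Springs (8 N each) hold them out; a downward push of about 10 N forces a collar past, and they spring out above it.
- plain_arbor_seat (a point): Same point of the other stand, a bystander: its shaft has no balls and no nose, only a blunt 24 mm diameter stub 32 mm tall above this point. Both stands are fixed and may swap places; each has an aluminium base plate 90 x 90 x 12 mm and on it a round dark shoulder of 40 mm diameter (52 mm at its foot) whose flat top is 50 mm above the table.
Things that resemble listed ones, but are neither listed nor needed, are in the scene too. What is shaped like the part that bears ball_arbor_seat but turquoise is not meant. What is shaped like the part that bears collar_mid but pink or red is not meant.

How it is judged:
By the outcome, as a careful person would: the job done as asked, in the order asked, and still so for the second after the job is handed in, with the robot touching nothing.
It also fails if it takes over 38 s, if anything falls off the work surface, if the arm or the gripper's body presses on something with over 40 N, if the wrist force passes 120 N, or if a joint passes its speed limit or range.

### The arm

A 6-joint arm with a two-finger parallel gripper is mounted at the origin on a cart in front of the work surface, level with it; the furniture and walls round the work are solid. World frame = base frame: x ahead of the robot, y to its left, z up, the work surface at z = 0. Lengths are in m, angles in degrees, forces in N, time in s.
With the tool pointing down it reaches from about 0.3 to 0.75 m from the base axis. Payload 8.5 kg.
Tool frame: the origin (TCP) lies on the centre line of the jaws, within the pads' length; the fingertips stand 17 mm ahead of it and the grasp point (between the pads) lies 2 mm behind it (env.tip_extent is the distance from the TCP to the fingertips, in m); z points along the fingers, y is the direction in which the jaws open and shut (so a half turn about z gives the same grasp; the last joint's range is limited). The gripper opens to 85 mm and grips with 20 to 120 N. Pads are 22 mm wide; open, the fingers measure 114 mm over their backs; the gripper's body (76 mm by 85 mm) begins 54 mm behind the grasp point. The pads swing forward as they close: fully open they stand 13 mm farther back than shut.
Start: joints at [-85.502, 21.807, 74.336, -0, 83.858, -12.336], TCP at [0.159, -0.526, 0.248] pointing down, gripper open.
Joint ranges: [-178.18, 178.18], [-50.72, 133.34], [12.68, 142.11], [-81.47, 261.47], [9.98, 163.14], [-165.26, 165.26]. Speed limits (degrees/s): [136.94, 136.94, 180, 180, 180, 180].

### API

Orientations are given as a 3x3 rotation matrix whose columns are the frame's x, y, z axes.
In Python, from rig import telemetry, get_image, camera_params, close_job, env gives the robot as it stands.
- The arm moves only by the tool apply_moves, never from a script. Its argument "motion" is a list of rows, each an object of numbers: "tx", "ty", "tz": the shift along the tool's x, y, z in cm; "turn": the turn about the tool's z in degrees; "jaw": the gripper's target within -1 to 1 (fully open at 1, half-way at 0, shut at -1). In form: [{"tx": .., "ty": .., "tz": .., "turn": .., "jaw": ..}, ...]. A call has 1 to 5 rows; each row is the pose to reach, as a shift and turn from the pose measured when the call began, along the tool's axes at that moment; what a row does not reach only later rows make up. A row lasts 1/12 s, in which the tool goes at most 41.7 mm and 7.16 degrees, less where a joint would pass 70% of its speed; a pose out of reach is approached as far as the arm can. A call with a gripper value outside its range is refused whole. The fingers move at their own pace and stop on an object; "squeeze" is the grip in N (left out, the last holds). Time passes only in rows, so rows that repeat a pose let the fingers close. It gives the time, the measured TCP pose, the force and the opening at its end, in the units of the state.
- telemetry.observe(): the state, without advancing time (a new reading comes with each control period).
- get_image(name): name is "scene" or "top" or "wrist"; returns (picture, depth): 420x560x3 uint8, red, green, blue; 420x560 float32, m along the optical axis (not along the pixel's ray), 0 where there is no reading.
- camera_params(name): a dict with "fx", "fy", "cx", "cy" (pixels), "rvec" (rotation vector, rad) and "tvec" (3), from world to camera coordinates, as OpenCV has them. Camera axes: x right, y down, z forward; pixel columns grow to the right and rows downward; lengths in m; the calibration is good to about 2 mm. The wrist camera is an equidistant fisheye: a pixel r from the principal point sees the ray r / f radians off the axis. A picture is of the moment at which its call begins: read the wrist's pose just before it. camera_params takes no time and is no camera call; for the wrist camera it gives the pose at the moment of the call.
- close_job(): hands the job in, once; it reports no verdict.
The state is a dict: "time_s": time; "q": joint angles; "qvel": joint speeds; "joint_efforts": joint torques, N m; "position": TCP position; "tool_rot": TCP orientation; "ft_force": force on the tool from outside, world axes, zero at the start; "wrist_torque": the same for the moment, N m; "grip_width": finger opening in m.
Only numpy, scipy, OpenCV 4.12 (cv2) and the standard library are available. Lean on these libraries where they do the work, as an engineer would, in place of code of your own. Each camera call takes 0.05 s, during which the arm holds its last target. There are 200 camera calls.

## Working session

There is one attempt and no reset: what is moved stays moved. The work goes in short steps, Python scripts to look and compute and a tool call to move; the robot and the scene stay as the last step left them, time stands still between calls to the robot, and variables do not carry over. Pictures are saved under pics/ and viewed, about 8 in all and at most 12, crops included, and the job is handed in when it is done.

Besides the shell and the picture viewer there is one more tool, called after ">>>" as a command line: name --argument value ..., lists and objects as JSON in quotes. apply_moves: Moves the arm, as the interface text tells. Its arguments: {"type":"object","properties":{"motion":{"type":"array"},"squeeze":{"type":"number"}},"required":["motion"]}

```bash
mkdir -p pics
cat > h.py <<'E'
import numpy as np, cv2
from rig import telemetry, get_image, camera_params, close_job, env
def snap(n,f):
    p=camera_params(n); im,d=get_image(n)
    cv2.imwrite('pics/'+f+'.png',cv2.cvtColor(im,cv2.COLOR_RGB2BGR)); np.savez('pics/'+f+'.npz',im=im,d=d,**{k:np.array(v) for k,v in p.items()}); return im,d,p
def cloud(d,p):
    R=cv2.Rodrigues(np.array(p['rvec'],float))[0]; t=np.array(p['tvec'],float).ravel()
    v,u=np.mgrid[:d.shape[0],:d.shape[1]]
    P=np.stack([(u-p['cx'])/p['fx']*d,(v-p['cy'])/p['fy']*d,d],-1)
    return (P-t)@R
E
python3 - <<'E'
from h import *
s=telemetry.observe();print({k:np.round(v,3).tolist() for k,v in s.items()})
for n in('scene','top'):
    im,d,p=snap(n,n+'0');print(p,(d>0).mean())
E
```

```text
{'time_s': 0.0, 'q': [-85.505, 21.841, 74.385, -0.001, 83.858, -12.336], 'qvel': [-0.017, -0.053, 0.033, 0.084, 0.012, 0.044], 'joint_efforts': [0.0, -44.846, -23.128, -0.0, 0.005, 0.0], 'position': [0.159, -0.526, 0.248], 'tool_rot': [[0.957, 0.29, -0.0], [0.29, -0.957, 0.001], [0.0, -0.001, -1.0]], 'ft_force': [-0.561, 0.513, 0.497], 'wrist_torque': [0.025, -0.007, -0.021], 'grip_width': 0.085}
{'fx': 514.802915367553, 'fy': 514.802915367553, 'cx': 280.64081738482037, 'cy': 211.59996363188722, 'rvec': array([ 0.53458409, -2.58339774,  1.30548902]), 'tvec': array([0.40437035, 0.26059745, 1.34121974])} 0.9927551020408163
{'fx': 538.8441573573883, 'fy': 538.8441573573883, 'cx': 279.93885981320534, 'cy': 215.22146265574054, 'rvec': array([ 2.09852365, -2.13872311,  0.20074483]), 'tvec': array([-0.154633  ,  0.50222906,  1.52820751])} 0.9960416666666667
```

View pics/top0.png

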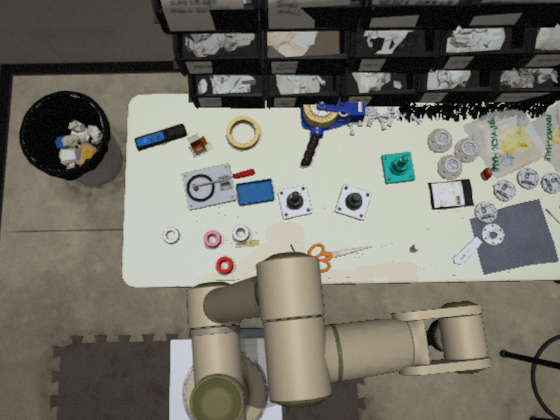

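View pics/scene0.png

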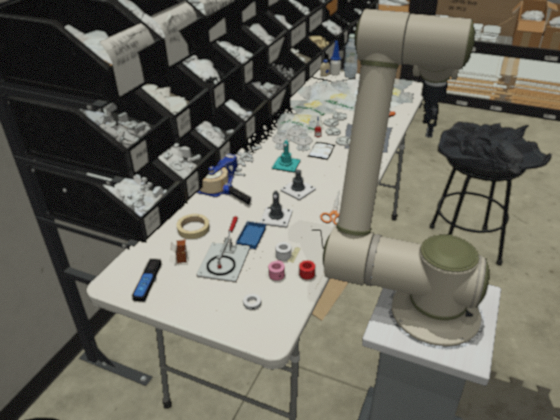

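Top view: spacer ring near (171,235), collar near (241,233) with pink and red decoys by it. The stands are at (295,201) and (352,201), and the first looks taller with a nose. The turquoise decoy is at (398,168). Now I'll measure them.

Run:
```python
from h import *
for n in('top','scene'):
    z=dict(np.load(f'pics/{n}0.npz')); P=cloud(z['d'],z)
    R=cv2.Rodrigues(z['rvec'])[0];print(n,'cam',-R.T@z['tvec'])
    C={'top':dict(sp=(171,235),col=(241,233),A=(295,201),B=(352,201)),'scene':dict(sp=(252,300),col=(284,251),A=(277,208),B=(298,183))}[n]
    for k,(u,v) in C.items():
        r=22
        W=P[v-r:v+r,u-r:u+r].reshape(-1,3); I=z['im'][v-r:v+r,u-r:u+r].reshape(-1,3).astype(int)
        near=P[v-3:v+4,u-3:u+4].reshape(-1,3)
        m=(W[:,2]>.009)&(W[:,2]<.15)
        print(k,'near z',np.round(near.min(0),3),np.round(near.max(0),3))
        for a,b in((.010,.014),(.014,.02),(.03,.042),(.045,.055),(.06,.08),(.08,.115)):
            m=(W[:,2]>a)&(W[:,2]<b)
            if n=='scene' or k in('A','B'): pass
            g=m&(np.ptp(I,axis=1)<25)
            if g.sum()>3: print('  z',a,b,g.sum(),np.round(np.median(W[g],0),4),'mid',np.round((W[g].min(0)+W[g].max(0))/2,4),'ext',np.round(np.ptp(W[g],axis=0),3))
im=cv2.imread('pics/top0.png')[150:290,150:390];cv2.imwrite('pics/c1.png',cv2.resize(im,None,fx=3.3,fy=3.3,interpolation=cv2.INTER_CUBIC))
```

```text
top cam [ 0.19760283 -0.16689764  1.59519964]
sp near z [ 0.443  0.151 -0.011] [0.464 0.175 0.018]
  z 0.01 0.014 53 [0.4493 0.1665 0.0122] mid [0.4555 0.17   0.012 ] ext [0.117 0.105 0.004]
  z 0.014 0.02 83 [0.452  0.1607 0.0168] mid [0.4518 0.1634 0.0169] ext [0.043 0.048 0.006]
col near z [ 0.442 -0.058 -0.007] [ 0.466 -0.037  0.036]
  z 0.01 0.014 12 [ 0.4653 -0.0487  0.0108] mid [ 0.4614 -0.0431  0.0117] ext [0.11  0.123 0.003]
  z 0.014 0.02 9 [ 0.4358 -0.0536  0.0178] mid [ 0.4477 -0.0507  0.0173] ext [0.037 0.03  0.005]
  z 0.03 0.042 129 [ 0.4514 -0.0458  0.0354] mid [ 0.4526 -0.0458  0.036 ] ext [0.045 0.047 0.012]
A near z [ 0.198 -0.218  0.042] [ 0.545 -0.167  1.595]
  z 0.01 0.014 296 [ 0.5453 -0.2086  0.0121] mid [ 0.5503 -0.2118  0.012 ] ext [0.106 0.116 0.004]
  z 0.014 0.02 171 [ 0.5376 -0.1974  0.0161] mid [ 0.5455 -0.1993  0.017 ] ext [0.092 0.11  0.006]
  z 0.03 0.042 15 [ 0.5307 -0.2062  0.0388] mid [ 0.5335 -0.2065  0.036 ] ext [0.013 0.036 0.011]
  z 0.045 0.055 53 [ 0.5383 -0.2003  0.0498] mid [ 0.5462 -0.2064  0.0502] ext [0.037 0.036 0.009]
  z 0.06 0.08 12
[... 2047 characters left out ...]
2] mid [ 0.5492 -0.2041  0.0957] ext [0.023 0.027 0.03 ]
B near z [ 0.528 -0.385  0.025] [ 0.552 -0.361  0.053]
  z 0.01 0.014 136 [ 0.5338 -0.3648  0.0119] mid [ 0.5456 -0.3804  0.0119] ext [0.111 0.099 0.004]
  z 0.014 0.02 83 [ 0.5364 -0.3684  0.0156] mid [ 0.5427 -0.3713  0.017 ] ext [0.1   0.093 0.006]
  z 0.03 0.042 33 [ 0.5423 -0.3712  0.0365] mid [ 0.5444 -0.3776  0.0361] ext [0.036 0.026 0.012]
  z 0.045 0.055 54 [ 0.5423 -0.3757  0.0488] mid [ 0.5461 -0.311   0.05  ] ext [0.038 0.179 0.009]
  z 0.06 0.08 59 [ 0.5427 -0.3764  0.0716] mid [ 0.5448 -0.2967  0.0701] ext [0.022 0.199 0.019]
  z 0.08 0.115 45 [ 0.543  -0.2088  0.0894] mid [ 0.5461 -0.2961  0.0955] ext [0.02  0.199 0.03 ]
```

View pics/c1.png

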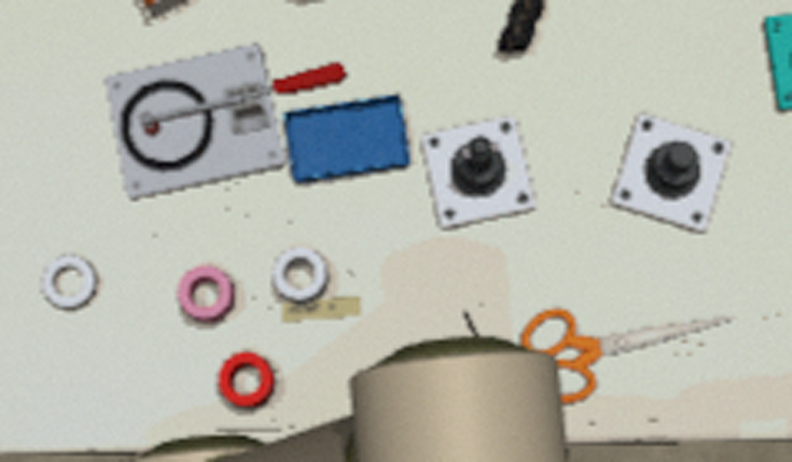

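The crop confirms the identities: A at crop (480,165) has the nose and ball, B at (672,165) is the blunt stub. The collar is at (300,275), with pink to its left and red below. Measured positions are collar ≈ (0.453,-0.045), top 36 mm, and ball arbor ≈ (0.547,-0.205), tip near 108 mm. Next I'll move over the collar with the jaws along world x.

>>> apply_moves --motion '[{"tx": 4, "ty": -3.5, "turn": -7, "jaw": 1}, {"tx": 7, "ty": -6.5, "turn": -14, "jaw": 1}, {"tx": 10, "ty": -9.5, "turn": -21, "jaw": 1}, {"tx": 13, "ty": -12.0, "turn": -28, "jaw": 1}, {"tx": 16, "ty": -14.5, "turn": -35, "jaw": 1}]'

```text
invalid input
```

```bash
cat >> h.py <<'E'
def goto(x,y,z,xang=None):
    s=telemetry.observe(); R=np.array(s['tool_rot']); p=np.array(s['position'])
    a=np.degrees(np.arctan2(R[1,0],R[0,0]))
    print('t',round(s['time_s'],2),'pos',p.round(4),'xang',round(a,1),'zaxis',R[:,2].round(3),'F',np.round(s['ft_force'],1),'w',round(s['grip_width'],4))
    print('txyz cm',(R.T@(np.array([x,y,z])-p)*100).round(2),'turn',None if xang is None else round(a-xang,1))
E
python3 -c "
from h import *
goto(.453,-.045,.2,90)"
```

```text
t 0.1 pos [ 0.1593 -0.5262  0.2478] xang 16.8 zaxis [-0.     0.001 -1.   ] F [-0.   0.3  0.5] w 0.0858
txyz cm [ 42.05 -37.54   4.84] turn -73.2
```

>>> apply_moves --motion '[{"tx": 42, "ty": -37.5, "tz": 0, "turn": -70, "jaw": 1}, {"tx": 42, "ty": -37.5, "tz": 0, "turn": -70, "jaw": 1}, {"tx": 42, "ty": -37.5, "tz": 0, "turn": -70, "jaw": 1}, {"tx": 42, "ty": -37.5, "tz": 0, "turn": -70, "jaw": 1}, {"tx": 42, "ty": -37.5, "tz": 0, "turn": -70, "jaw": 1}]'

```text
time_s: 0.52
position: [0.2683, -0.3467, 0.2481]
tool_rot: [[0.602, 0.798, 0.0], [0.798, -0.602, 0.001], [0.001, -0.001, -1.0]]
ft_force: [1.4, -0.2, -0.4]
grip_width: 0.0852
```

```bash
python3 -c "
from h import *
goto(.453,-.045,.2,90)"
```

```text
t 0.52 pos [ 0.2683 -0.3467  0.2481] xang 53.0 zaxis [ 0.     0.001 -1.   ] F [ 1.4 -0.2 -0.4] w 0.0852
txyz cm [35.2  -3.42  4.85] turn -37.0
```

>>> apply_moves --motion '[{"tx": 35.2, "ty": -3.4, "tz": 4, "turn": -37, "jaw": 1}, {"tx": 35.2, "ty": -3.4, "tz": 4, "turn": -37, "jaw": 1}, {"tx": 35.2, "ty": -3.4, "tz": 4, "turn": -37, "jaw": 1}, {"tx": 35.2, "ty": -3.4, "tz": 4, "turn": -37, "jaw": 1}, {"tx": 35.2, "ty": -3.4, "tz": 4, "turn": -37, "jaw": 1}]'

```text
time_s: 0.93
position: [0.3762, -0.1699, 0.2249]
tool_rot: [[0.021, 1.0, 0.0], [1.0, -0.021, 0.001], [0.001, 0.0, -1.0]]
ft_force: [0.9, -0.8, -0.1]
grip_width: 0.0857
```

```bash
python3 -c "
from h import *
goto(.453,-.045,.15,90)"
```

```text
t 0.93 pos [ 0.3762 -0.1699  0.2249] xang 88.8 zaxis [ 0.     0.001 -1.   ] F [ 0.9 -0.8 -0.1] w 0.0857
txyz cm [12.64  7.42  7.51] turn -1.2
```

>>> apply_moves --motion '[{"tx": 12.6, "ty": 7.4, "tz": 7.5, "turn": -1, "jaw": 1}, {"tx": 12.6, "ty": 7.4, "tz": 7.5, "turn": -1, "jaw": 1}, {"tx": 12.6, "ty": 7.4, "tz": 7.5, "turn": -1, "jaw": 1}, {"tx": 12.6, "ty": 7.4, "tz": 7.5, "turn": -1, "jaw": 1}, {"tx": 12.6, "ty": 7.4, "tz": 7.5, "turn": -1, "jaw": 1}]'

```text
time_s: 1.35
position: [0.4532, -0.0405, 0.147]
tool_rot: [[-0.001, 1.0, -0.005], [1.0, 0.001, 0.004], [0.004, -0.005, -1.0]]
ft_force: [-0.6, -0.3, -0.1]
grip_width: 0.0856
```

```bash
python3 -c "
from h import *
goto(.453,-.045,.021,90)
im,d,p=snap('wrist','w1');print(p)
goto(.453,-.045,.021,90)"
```

```text
t 1.35 pos [ 0.4532 -0.0405  0.147 ] xang 90.1 zaxis [-0.005  0.004 -1.   ] F [-0.6 -0.3 -0.1] w 0.0856
txyz cm [-0.51  0.04 12.6 ] turn 0.1
{'fx': 325.19226210127806, 'fy': 325.19226210127806, 'cx': 279.4856090674963, 'cy': 206.45425660652984, 'rvec': array([-2.8424109 , -0.00393841,  0.0051781 ]), 'tvec': array([-0.45192023, -0.04751885,  0.27316564])}
t 1.4 pos [ 0.4528 -0.0427  0.1483] xang 90.1 zaxis [-0.004  0.003 -1.   ] F [-0.7 -0.7  0.1] w 0.0854
txyz cm [-0.27  0.07 12.73] turn 0.1
```

View pics/w1.png

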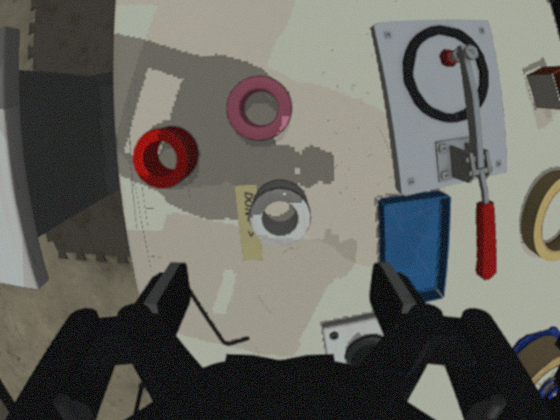

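Wrist view: the collar is at about (280,212), well clear of pink (260,107) and red (166,157). The fingers are at left and right, below it in the image. I'll refine the collar centre by casting rim rays onto z=36 mm.

```bash
cat >> h.py <<'E'
def fish(d,p):
    R=cv2.Rodrigues(np.array(p['rvec'],float))[0]; t=np.array(p['tvec'],float).ravel()
    v,u=np.mgrid[:d.shape[0],:d.shape[1]]
    a=(u-p['cx'])/p['fx'];b=(v-p['cy'])/p['fy'];th=np.hypot(a,b)+1e-9;k=np.tan(th)/th
    P=np.stack([a*k*d,b*k*d,d],-1)
    return (P-t)@R
E
python3 - <<'E'
from h import *
z=dict(np.load('pics/w1.npz'));P=fish(z['d'],z)
W=P[165:265,230:330].reshape(-1,3);m=(W[:,2]>.033)&(W[:,2]<.042)
Q=W[m];print(m.sum(),Q.min(0).round(4),Q.max(0).round(4))
print('minrect',cv2.minEnclosingCircle((Q[:,:2]*1000).astype(np.float32)), 'z',np.median(Q[:,2]))
goto(.453,-.045,.021,90)
E
```

```text
1902 [ 0.4283 -0.0704  0.033 ] [ 0.4761 -0.0228  0.0389]
minrect ((452.43524169921875, -46.28712844848633), 24.258277893066406) z 0.03622553299479955
t 1.4 pos [ 0.4528 -0.0427  0.1483] xang 90.1 zaxis [-0.004  0.003 -1.   ] F [-0.7 -0.7  0.1] w 0.0854
txyz cm [-0.27  0.07 12.73] turn 0.1
```

>>> apply_moves --motion '[{"tx": -0.35, "ty": 0, "tz": 4, "turn": 0, "jaw": 1}, {"tx": -0.35, "ty": 0, "tz": 7, "turn": 0, "jaw": 1}, {"tx": -0.35, "ty": 0, "tz": 8, "turn": 0, "jaw": 1}, {"tx": -0.35, "ty": 0, "tz": 8, "turn": 0, "jaw": 1}, {"tx": -0.35, "ty": 0, "tz": 8, "turn": 0, "jaw": 1}]'

```text
time_s: 1.82
position: [0.4525, -0.0467, 0.0686]
tool_rot: [[-0.0, 1.0, -0.004], [1.0, 0.0, 0.003], [0.003, -0.004, -1.0]]
ft_force: [-1.0, -0.7, -0.4]
grip_width: 0.0854
```

```bash
python3 -c "
from h import *
goto(.4524,-.0463,.021,90)"
```

```text
t 1.82 pos [ 0.4525 -0.0467  0.0686] xang 90.0 zaxis [-0.004  0.003 -1.   ] F [-1.  -0.7 -0.4] w 0.0854
txyz cm [0.03 0.01 4.76] turn 0.0
```

>>> apply_moves --motion '[{"tx": 0, "ty": 0, "tz": 2.5, "turn": 0, "jaw": 1}, {"tx": 0, "ty": 0, "tz": 4, "turn": 0, "jaw": 1}, {"tx": 0, "ty": 0, "tz": 4.7, "turn": 0, "jaw": 1}, {"tx": 0, "ty": 0, "tz": 4.7, "turn": 0, "jaw": 1}, {"tx": 0, "ty": 0, "tz": 4.7, "turn": 0, "jaw": 1}]'

```text
time_s: 2.23
position: [0.4529, -0.047, 0.0226]
tool_rot: [[0.0, 1.0, -0.003], [1.0, -0.0, 0.002], [0.002, -0.003, -1.0]]
ft_force: [-0.3, 0.3, 0.0]
grip_width: 0.0853
```

>>> apply_moves --motion '[{"tx": 0, "ty": 0, "tz": 0, "turn": 0, "jaw": -0.1}, {"tx": 0, "ty": 0, "tz": 0, "turn": 0, "jaw": -0.4}, {"tx": 0, "ty": 0, "tz": 0, "turn": 0, "jaw": -1}, {"tx": 0, "ty": 0, "tz": 0, "turn": 0, "jaw": -1}, {"tx": 0, "ty": 0, "tz": 0, "turn": 0, "jaw": -1}]' --squeeze 60

```text
time_s: 2.65
position: [0.4532, -0.0471, 0.0237]
tool_rot: [[-0.001, 1.0, -0.001], [1.0, 0.001, 0.002], [0.002, -0.001, -1.0]]
ft_force: [-2.3, 0.1, 11.1]
grip_width: 0.046
```

>>> apply_moves --motion '[{"tx": 0, "ty": 0, "tz": 0, "turn": 0, "jaw": -1}, {"tx": 0, "ty": 0, "tz": 0, "turn": 0, "jaw": -1}, {"tx": 0, "ty": 0, "tz": 0, "turn": 0, "jaw": -1}]' --squeeze 60

```text
time_s: 2.9
position: [0.4533, -0.0471, 0.0238]
tool_rot: [[-0.001, 1.0, -0.001], [1.0, 0.001, 0.002], [0.002, -0.001, -1.0]]
ft_force: [-0.6, 0.1, 0.3]
grip_width: 0.0469
```

>>> apply_moves --motion '[{"tx": 0, "ty": 0, "tz": -3, "turn": 0, "jaw": -1}, {"tx": 0, "ty": 0, "tz": -6.5, "turn": 0, "jaw": -1}, {"tx": 0, "ty": 0, "tz": -10, "turn": 0, "jaw": -1}, {"tx": 0, "ty": 0, "tz": -12.5, "turn": 0, "jaw": -1}, {"tx": 0, "ty": 0, "tz": -14, "turn": 0, "jaw": -1}]'

```text
time_s: 3.32
position: [0.4539, -0.0474, 0.1666]
tool_rot: [[-0.001, 1.0, 0.003], [1.0, 0.001, 0.0], [0.0, 0.003, -1.0]]
ft_force: [0.8, 0.2, -1.6]
grip_width: 0.0463
```

Run:
```python
from h import *
im,d,p=snap('wrist','w2')
goto(.547,-.205,.17,90)
P=fish(d,p);W=P.reshape(-1,3)
for a,b in((.045,.055),(.06,.085),(.085,.12)):
    m=(W[:,2]>a)&(W[:,2]<b)&(np.abs(W[:,0]-.547)<.035)&(np.abs(W[:,1]+.205)<.035)
    if m.sum(): print(a,m.sum(),W[m].min(0).round(4),W[m].max(0).round(4))
```

```text
t 3.37 pos [ 0.4546 -0.0477  0.168 ] xang 90.0 zaxis [ 0.005 -0.001 -1.   ] F [ 1.5 -1.1  1.3] w 0.0464
txyz cm [-15.74   9.23  -0.13] turn 0.0
0.045 46 [ 0.5587 -0.2149  0.0486] [ 0.5678 -0.2016  0.0522]
0.06 104 [ 0.5466 -0.2054  0.0611] [ 0.5587 -0.1958  0.0849]
0.085 184 [ 0.5421 -0.207   0.0851] [ 0.5589 -0.1912  0.1027]
```

View pics/w2.png

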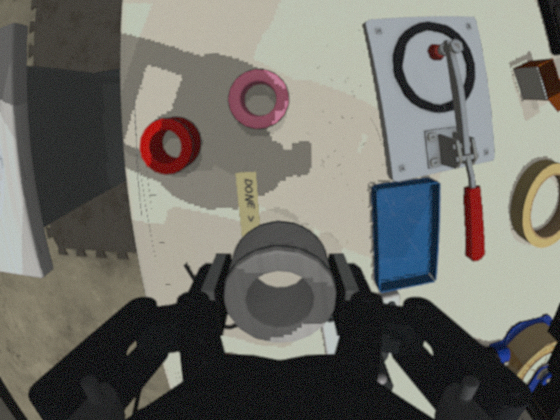

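Wrist view: the collar is held level between the pads, rim centre near (280,292). I'll carry it past the arbor so the wrist camera looks straight at the arbor.

>>> apply_moves --motion '[{"tx": -25, "ty": 9.2, "tz": -0.5, "turn": 0, "jaw": -1}, {"tx": -25, "ty": 9.2, "tz": -0.5, "turn": 0, "jaw": -1}, {"tx": -25, "ty": 9.2, "tz": -0.5, "turn": 0, "jaw": -1}, {"tx": -25, "ty": 9.2, "tz": -0.5, "turn": 0, "jaw": -1}, {"tx": -25, "ty": 9.2, "tz": -0.5, "turn": 0, "jaw": -1}]'

```text
time_s: 3.78
position: [0.5262, -0.2441, 0.1705]
tool_rot: [[-0.001, 1.0, 0.004], [1.0, 0.001, 0.0], [0.0, 0.004, -1.0]]
ft_force: [1.6, 1.0, -1.3]
grip_width: 0.0466
```

>>> apply_moves --motion '[{"tx": -6, "ty": 2.2, "tz": 0, "turn": 0, "jaw": -1}, {"tx": -6, "ty": 2.2, "tz": 0, "turn": 0, "jaw": -1}, {"tx": -6, "ty": 2.2, "tz": 0, "turn": 0, "jaw": -1}, {"tx": -6, "ty": 2.2, "tz": 0, "turn": 0, "jaw": -1}]'

```text
time_s: 4.12
position: [0.5479, -0.3049, 0.1686]
tool_rot: [[0.001, 1.0, 0.002], [1.0, -0.001, 0.002], [0.002, 0.002, -1.0]]
ft_force: [-0.7, 0.4, -1.9]
grip_width: 0.0469
```

Run:
```python
from h import *
goto(.547,-.205,.17,90)
im,d,p=snap('wrist','w3')
P=fish(d,p);W=P.reshape(-1,3)
for a,b in((.010,.014),(.046,.054),(.06,.085),(.09,.096),(.1,.106),(.106,.112)):
    m=(W[:,2]>a)&(W[:,2]<b)&(np.abs(W[:,0]-.547)<.065)&(np.abs(W[:,1]+.205)<.065)
    if m.sum(): print(a,m.sum(),W[m].min(0).round(4),W[m].max(0).round(4),'mid',((W[m].min(0)+W[m].max(0))/2).round(4))
    if a==.01: print(cv2.minAreaRect((W[m][:,:2]*1000).astype(np.float32)))
t=np.array(telemetry.observe()['position'])
m=(np.abs(W-t)<[.035,.035,.05]).all(1)&(W[:,2]>t[2]-.03);Q=W[m]-t
h,e=np.histogram(Q[:,2],bins=np.arange(-.03,.05,.002));print(list(zip(e.round(3),h)))
goto(.547,-.205,.17,90)
```

```text
t 4.12 pos [ 0.5479 -0.3049  0.1686] xang 89.9 zaxis [ 0.002  0.002 -1.   ] F [-0.7  0.4 -1.9] w 0.0469
txyz cm [ 9.99 -0.1  -0.12] turn -0.1
0.01 7030 [ 0.4966 -0.26    0.01  ] [ 0.6115 -0.14    0.014 ] mid [ 0.554 -0.2    0.012]
((560.7057495117188, -195.431884765625), (121.05276489257812, 110.89580535888672), 11.147136688232422)
0.046 846 [ 0.5281 -0.2285  0.0477] [ 0.5673 -0.1897  0.0524] mid [ 0.5477 -0.2091  0.0501]
0.06 6 [ 0.5391 -0.2195  0.066 ] [ 0.5432 -0.2167  0.0827] mid [ 0.5412 -0.2181  0.0744]
0.09 89 [ 0.5358 -0.2248  0.0919] [ 0.5592 -0.1929  0.096 ] mid [ 0.5475 -0.2088  0.094 ]
0.1 445 [ 0.5384 -0.2189  0.1   ] [ 0.5572 -0.1983  0.106 ] mid [ 0.5478 -0.2086  0.103 ]
0.106 356 [ 0.541  -0.2151  0.106 ] [ 0.5535 -0.2022  0.1102] mid [ 0.5472 -0.2087  0.1081]
[(np.float64(-0.03), np.int64(0)), (np.float64(-0.028), np.int64(0)), (np.float64(-0.026), np.int64(1)), (np.float64(-0.024), np.int64(29)), (np.float64(-0.022), np.int64(157)), (np.float64(-0.02), np.int64(304)), (np.float64(-0.018), np.int64(235)), (np.float64(-0.016), np.int64(222)), (np.float64(-0.014), np.i
[... 530 characters left out ...]
4(0.016), np.int64(187)), (np.float64(0.018), np.int64(203)), (np.float64(0.02), np.int64(210)), (np.float64(0.022), np.int64(537)), (np.float64(0.024), np.int64(127)), (np.float64(0.026), np.int64(108)), (np.float64(0.028), np.int64(126)), (np.float64(0.03), np.int64(208)), (np.float64(0.032), np.int64(262)), (np.float64(0.034), np.int64(215)), (np.float64(0.036), np.int64(254)), (np.float64(0.038), np.int64(240)), (np.float64(0.04), np.int64(259)), (np.float64(0.042), np.int64(177)), (np.float64(0.044), np.int64(46)), (np.float64(0.046), np.int64(8))]
t 4.17 pos [ 0.5478 -0.3038  0.1692] xang 90.0 zaxis [ 0.002  0.002 -1.   ] F [-0.3  0.1 -0.9] w 0.0461
txyz cm [ 9.88 -0.08 -0.07] turn 0.0
```

View pics/w3.png

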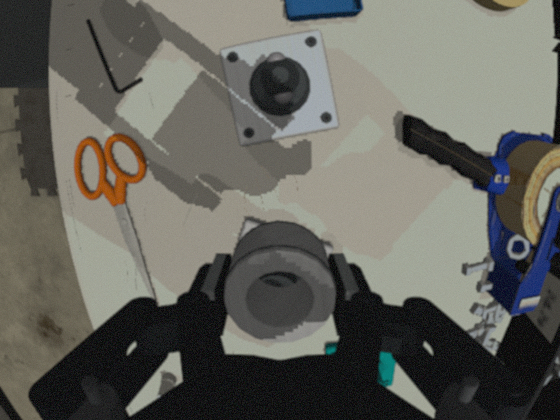

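Wrist view: the ball arbor is at about (280,82) on its plate, unobstructed, with the collar in the jaws. The axis measures (0.5475,-0.2088) consistently at four heights. Next I need the collar's offset from the TCP.

Run:
```python
from h import *
z=dict(np.load('pics/w3.npz'));P=fish(z['d'],z)
t=np.array([.5478,-.3038,.1690])
W=P[215:345,215:345].reshape(-1,3)-t
m=(np.abs(W[:,2]-.0122)<.003)&(np.hypot(W[:,0],W[:,1])<.03);Q=W[m]
print(m.sum(),Q.min(0).round(4),Q.max(0).round(4),cv2.minEnclosingCircle((Q[:,:2]*1000).astype(np.float32)))
m&=(np.abs(W[:,0])<.017); Q=W[m];print('y range mid strip',Q[:,1].min(),Q[:,1].max())
A=np.c_[Q[:,:2],np.ones(len(Q))];print('tilt',np.linalg.lstsq(A,Q[:,2],rcond=None)[0])
goto(.5475,-.2088,.17,90)
```

```text
6060 [-0.0271 -0.0243  0.0092] [0.0261 0.0235 0.0152] ((-0.5044158697128296, 3.107896327972412), 27.57444953918457)
y range mid strip -0.024312232213701657 0.023514458286143847
tilt [ 0.00526166 -0.00172825  0.01188199]
t 4.17 pos [ 0.5478 -0.3038  0.1692] xang 90.0 zaxis [ 0.002  0.002 -1.   ] F [-0.3  0.1 -0.9] w 0.0461
txyz cm [ 9.5  -0.03 -0.07] turn 0.0
```

>>> apply_moves --motion '[{"tx": 4, "ty": 0, "tz": 0, "turn": 0, "jaw": -1}, {"tx": 7.5, "ty": 0, "tz": 0, "turn": 0, "jaw": -1}, {"tx": 9.54, "ty": 0.02, "tz": 0, "turn": 0, "jaw": -1}, {"tx": 9.54, "ty": 0.02, "tz": 0, "turn": 0, "jaw": -1}, {"tx": 9.54, "ty": 0.02, "tz": 0, "turn": 0, "jaw": -1}]' --squeeze 80

```text
time_s: 4.58
position: [0.5478, -0.2064, 0.1696]
tool_rot: [[-0.003, 1.0, 0.002], [1.0, 0.003, 0.002], [0.002, 0.002, -1.0]]
ft_force: [-0.8, -0.9, -1.3]
grip_width: 0.0458
```

```bash
python3 -c "
from h import *
goto(.548,-.2084,.137,90)"
```

```text
t 4.58 pos [ 0.5478 -0.2064  0.1696] xang 90.2 zaxis [ 0.002  0.002 -1.   ] F [-0.8 -0.9 -1.3] w 0.0458
txyz cm [-0.2   0.01  3.26] turn 0.2
```

>>> apply_moves --motion '[{"tx": -0.2, "ty": 0.02, "tz": 1.5, "turn": 0, "jaw": -1}, {"tx": -0.2, "ty": 0.02, "tz": 3.0, "turn": 0, "jaw": -1}, {"tx": -0.2, "ty": 0.02, "tz": 3.2, "turn": 0, "jaw": -1}, {"tx": -0.2, "ty": 0.02, "tz": 3.2, "turn": 0, "jaw": -1}]'

```text
time_s: 4.92
position: [0.5476, -0.2086, 0.1369]
tool_rot: [[-0.003, 1.0, 0.001], [1.0, 0.003, 0.003], [0.003, 0.001, -1.0]]
ft_force: [-0.6, -0.7, -0.7]
grip_width: 0.0461
```

```bash
python3 -c "
from h import *
goto(.548,-.2084,.12,90)"
```

```text
t 4.92 pos [ 0.5476 -0.2086  0.1369] xang 90.2 zaxis [ 0.001  0.003 -1.   ] F [-0.6 -0.7 -0.7] w 0.0461
txyz cm [0.02 0.04 1.69] turn 0.2
```

>>> apply_moves --motion '[{"tx": 0.02, "ty": 0.03, "tz": 0.6, "turn": 0, "jaw": -1}, {"tx": 0.02, "ty": 0.03, "tz": 1.1, "turn": 0, "jaw": -1}, {"tx": 0.02, "ty": 0.03, "tz": 1.5, "turn": 0, "jaw": -1}, {"tx": 0.02, "ty": 0.03, "tz": 1.5, "turn": 0, "jaw": -1}]'

```text
time_s: 5.25
position: [0.5477, -0.2084, 0.1212]
tool_rot: [[-0.002, 1.0, -0.0], [1.0, 0.002, 0.003], [0.003, -0.0, -1.0]]
ft_force: [-0.2, -0.5, -1.1]
grip_width: 0.0462
```

>>> apply_moves --motion '[{"tx": 0, "ty": 0, "tz": 0.3, "turn": 0, "jaw": -1}, {"tx": 0, "ty": 0, "tz": 0.6, "turn": 0, "jaw": -1}, {"tx": 0, "ty": 0, "tz": 0.9, "turn": 0, "jaw": -1}, {"tx": 0, "ty": 0, "tz": 1.2, "turn": 0, "jaw": -1}]'

```text
time_s: 5.58
position: [0.5483, -0.2088, 0.1105]
tool_rot: [[-0.003, 1.0, 0.002], [1.0, 0.003, 0.002], [0.002, 0.002, -1.0]]
ft_force: [-1.1, -1.4, 5.3]
grip_width: 0.0458
```

>>> apply_moves --motion '[{"tx": 0, "ty": -0.03, "tz": 0.6, "turn": 0, "jaw": -1}, {"tx": 0, "ty": -0.03, "tz": 1.2, "turn": 0, "jaw": -1}, {"tx": 0, "ty": -0.03, "tz": 1.8, "turn": 0, "jaw": -1}, {"tx": 0, "ty": -0.03, "tz": 1.8, "turn": 0, "jaw": -1}]'

```text
time_s: 5.92
position: [0.548, -0.2087, 0.0921]
tool_rot: [[-0.003, 1.0, 0.002], [1.0, 0.003, 0.002], [0.002, 0.002, -1.0]]
ft_force: [1.1, -0.0, -5.3]
grip_width: 0.046
```

Run:
```python
from h import *
goto(.5477,-.2084,.0738,90)
im,d,p=snap('wrist','w4')
t=np.array(telemetry.observe()['position'])
W=fish(d,p)[215:345,215:345].reshape(-1,3)
m=(np.hypot(*(W-t)[:,:2].T)<.03)&(W[:,2]>t[2]-.01)&(W[:,2]<t[2]+.03)
h,e=np.histogram(W[m][:,2]-t[2],bins=np.arange(-.01,.03,.002));print(dict(zip(e.round(3).tolist(),h.tolist())))
```

```text
t 5.92 pos [ 0.548  -0.2087  0.0921] xang 90.1 zaxis [ 0.002  0.002 -1.   ] F [ 1.1 -0.  -5.3] w 0.046
txyz cm [ 0.02 -0.03  1.83] turn 0.1
{-0.01: 193, -0.008: 195, -0.006: 233, -0.004: 237, -0.002: 255, 0.0: 305, 0.002: 367, 0.004: 561, 0.006: 634, 0.008: 908, 0.01: 2415, 0.012: 3821, 0.014: 433, 0.016: 419, 0.018: 122, 0.02: 129, 0.022: 388, 0.024: 54, 0.026: 7}
```

>>> apply_moves --motion '[{"tx": 0, "ty": -0.03, "tz": 0.5, "turn": 0, "jaw": -1}, {"tx": 0, "ty": -0.03, "tz": 1.0, "turn": 0, "jaw": -1}, {"tx": 0, "ty": -0.03, "tz": 1.4, "turn": 0, "jaw": -1}, {"tx": 0, "ty": -0.03, "tz": 1.65, "turn": 0, "jaw": -1}, {"tx": 0, "ty": -0.03, "tz": 1.65, "turn": 0, "jaw": -1}]'

```text
time_s: 6.38
position: [0.5473, -0.2085, 0.0749]
tool_rot: [[-0.003, 1.0, 0.0], [1.0, 0.003, 0.003], [0.003, 0.0, -1.0]]
ft_force: [-0.7, 1.1, -0.4]
grip_width: 0.0463
```

>>> apply_moves --motion '[{"tx": 0, "ty": 0, "tz": 0.1, "turn": 0, "jaw": -1}, {"tx": 0, "ty": 0, "tz": 0.2, "turn": 0, "jaw": -1}, {"tx": 0, "ty": 0, "tz": 0.2, "turn": 0, "jaw": -1}]'

```text
time_s: 6.63
position: [0.5474, -0.2085, 0.0739]
tool_rot: [[-0.003, 1.0, 0.001], [1.0, 0.003, 0.002], [0.002, 0.001, -1.0]]
ft_force: [-2.1, 2.2, 8.0]
grip_width: 0.0459
```

>>> apply_moves --motion '[{"tx": 0, "ty": 0, "tz": 0.1, "turn": 0, "jaw": -1}, {"tx": 0, "ty": 0, "tz": 0.2, "turn": 0, "jaw": -1}, {"tx": 0, "ty": 0, "tz": 0.2, "turn": 0, "jaw": -1}]'

```text
time_s: 6.88
position: [0.5474, -0.2085, 0.0739]
tool_rot: [[-0.003, 1.0, 0.002], [1.0, 0.003, 0.001], [0.001, 0.002, -1.0]]
ft_force: [-4.8, 2.2, 16.0]
grip_width: 0.0462
```

Run:
```python
from h import *
goto(.5477,-.2084,.0738,90)
im,d,p=snap('wrist','w5')
W=fish(d,p);n=W.reshape(-1,3)
m=(np.hypot(n[:,0]-.5475,n[:,1]+.2086)<.024)
h,e=np.histogram(n[m][:,2],bins=np.arange(.07,.116,.002));print(dict(zip(e.round(3).tolist(),h.tolist())))
c=cv2.imread('pics/w5.png')[190:370,160:400];cv2.imwrite('pics/w5c.png',cv2.resize(c,None,fx=3,fy=3,interpolation=cv2.INTER_CUBIC))
```

```text
t 6.88 pos [ 0.5474 -0.2085  0.0739] xang 90.2 zaxis [ 0.002  0.001 -1.   ] F [-4.8  2.2 16. ] w 0.0462
txyz cm [0.01 0.03 0.01] turn 0.2
{0.07: 103, 0.072: 102, 0.074: 115, 0.076: 121, 0.078: 144, 0.08: 147, 0.082: 275, 0.084: 1680, 0.086: 2923, 0.088: 120, 0.09: 141, 0.092: 183, 0.094: 304, 0.096: 639, 0.098: 491, 0.1: 365, 0.102: 322, 0.104: 279, 0.106: 355, 0.108: 359, 0.11: 0, 0.112: 0}
```

View pics/w5c.png

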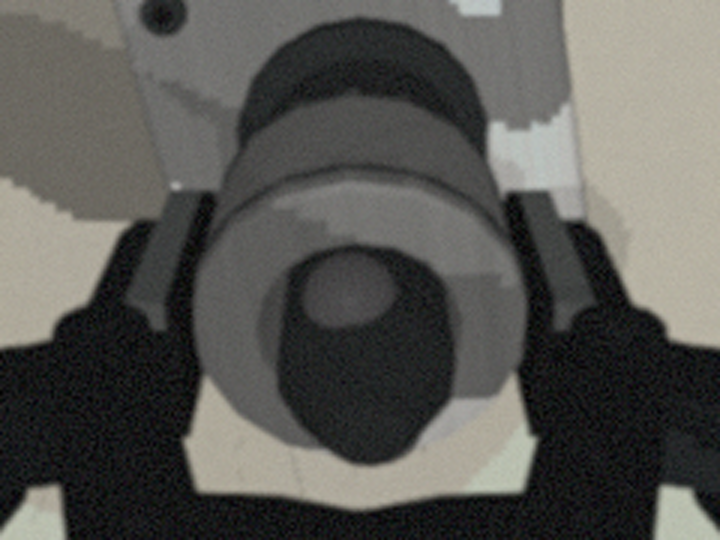

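The collar top is at 86 mm, flat on the shoulder. The near ball shows above the collar at crop (350,290), and 16 N presses it against a hard stop. Next: unload, open and retreat upward.

>>> apply_moves --motion '[{"tx": 0, "ty": 0, "tz": 0, "turn": 0, "jaw": -0.2}, {"tx": 0, "ty": 0, "tz": 0, "turn": 0, "jaw": 0.2}, {"tx": 0, "ty": 0, "tz": 0, "turn": 0, "jaw": 1}, {"tx": 0, "ty": 0, "tz": 0, "turn": 0, "jaw": 1}, {"tx": 0, "ty": 0, "tz": 0, "turn": 0, "jaw": 1}]' --squeeze 20

```text
time_s: 7.35
position: [0.5474, -0.2086, 0.0736]
tool_rot: [[-0.003, 1.0, 0.002], [1.0, 0.003, 0.001], [0.001, 0.002, -1.0]]
ft_force: [0.8, -0.6, 0.6]
grip_width: 0.0842
```

>>> apply_moves --motion '[{"tx": 0, "ty": 0, "tz": 0, "turn": 0, "jaw": 1}, {"tx": 0, "ty": 0, "tz": 0, "turn": 0, "jaw": 1}, {"tx": 0, "ty": 0, "tz": 0, "turn": 0, "jaw": 1}, {"tx": 0, "ty": 0, "tz": -1, "turn": 0, "jaw": 1}, {"tx": 0, "ty": 0, "tz": -3, "turn": 0, "jaw": 1}]'

```text
time_s: 7.77
position: [0.5465, -0.2081, 0.1026]
tool_rot: [[-0.003, 1.0, -0.002], [1.0, 0.003, 0.004], [0.004, -0.002, -1.0]]
ft_force: [0.4, 0.7, -0.2]
grip_width: 0.0856
```

>>> apply_moves --motion '[{"tx": 0, "ty": 0, "tz": -3, "turn": 0, "jaw": 1}, {"tx": 0, "ty": 0, "tz": -6, "turn": 0, "jaw": 1}, {"tx": 0, "ty": 0, "tz": -9, "turn": 0, "jaw": 1}, {"tx": 0, "ty": 0, "tz": -11, "turn": 0, "jaw": 1}, {"tx": 0, "ty": 0, "tz": -11, "turn": 0, "jaw": 1}]'

```text
time_s: 8.18
position: [0.548, -0.2092, 0.2181]
tool_rot: [[-0.003, 1.0, 0.006], [1.0, 0.003, -0.001], [-0.001, 0.006, -1.0]]
ft_force: [0.0, -1.1, 0.8]
grip_width: 0.0851
```

Run:
```python
from h import *
goto(.5477,-.2084,.2,90)
im,d,p=snap('wrist','w6')
v=fish(d,p); n=v.reshape(-1,3)
r=np.hypot(n[:,0]-.5475,n[:,1]+.2086)
m=(r<.026)&(n[:,2]>.082)&(n[:,2]<.09)&(r>.0165);Q=n[m];print(m.sum(),Q.min(0).round(4),Q.max(0).round(4),np.median(Q[:,2]))
A=np.c_[Q[:,:2],np.ones(len(Q))];print('tilt',np.linalg.lstsq(A,Q[:,2],rcond=None)[0][:2])
g=(v[...,2]>.082)&(np.hypot(v[...,0]-.5475,v[...,1]+.2086)<.026);y,x=np.where(g);print(x.min(),x.max(),y.min(),y.max())
im2,d2,p2=snap('top','top1');im3,d3,p3=snap('scene','scene1')
T=cloud(d2,p2).reshape(-1,3);m=(np.hypot(T[:,0]-.4515,T[:,1]-.1625)<.03)&(T[:,2]>.013)&(T[:,2]<.022)
print('spacer',m.sum(),np.median(T[m],0).round(4))
x0,x1,y0,y1=x.min()-20,x.max()+20,max(y.min()-20,0),y.max()+20
c=cv2.imread('pics/w6.png')[y0:y1,x0:x1];c=cv2.resize(c,(400,400))
e=cv2.resize(cv2.imread('pics/scene1.png')[140:320,190:370],(400,400),interpolation=cv2.INTER_CUBIC)
cv2.imwrite('pics/fin.png',np.hstack([c,e]))
```

```text
t 8.18 pos [ 0.548  -0.2092  0.2181] xang 90.2 zaxis [ 0.006 -0.001 -1.   ] F [ 0.  -1.1  0.8] w 0.0851
txyz cm [ 0.08 -0.04  1.81] turn 0.2
1312 [ 0.5233 -0.2317  0.082 ] [ 0.5714 -0.1843  0.0885] 0.08621194136938558
tilt [ 0.00318899 -0.01511879]
196 384 172 419
spacer 0 [nan nan nan]
  return _methods._mean(a, axis=axis, dtype=dtype,
  ret = um.true_divide(
```

View pics/fin.png

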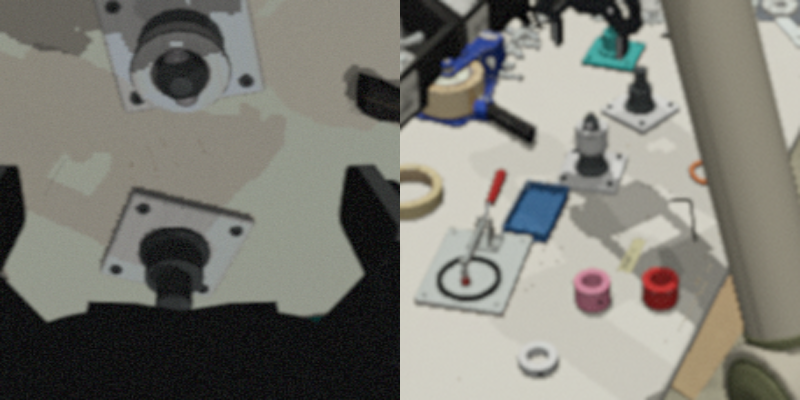

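The pictures show the collar on the ball arbor (scene crop (592,140)) with a ball above it, the spacer still at (540,358), and the gripper clear. I'll let the arm settle, then hand in.

>>> apply_moves --motion '[{"tx": 0, "ty": 0, "tz": 0, "turn": 0, "jaw": 1}, {"tx": 0, "ty": 0, "tz": 0, "turn": 0, "jaw": 1}, {"tx": 0, "ty": 0, "tz": 0, "turn": 0, "jaw": 1}]'

```text
time_s: 8.58
position: [0.5462, -0.2082, 0.2114]
tool_rot: [[-0.003, 1.0, -0.004], [1.0, 0.003, 0.005], [0.005, -0.004, -1.0]]
ft_force: [1.0, -0.3, -0.2]
grip_width: 0.0854
```

Run:
```python
from h import *
z=dict(np.load('pics/scene1.npz'));T=cloud(z['d'],z).reshape(-1,3)
m=(np.hypot(T[:,0]-.4525,T[:,1]-.163)<.03)&(T[:,2]>.013)&(T[:,2]<.022);print('spacer',m.sum(),np.median(T[m],0).round(4))
print(close_job())
```

```text
spacer 135 [0.4548 0.1638 0.0156]
the job is handed in; nothing more can be done
None
```

The tall collar is on the ball arbor, pushed past the balls and resting on the shoulder. It has been released, and I handed the job in at about 8.6 s of the 38 s allowed.

- **Seating:** pressing further against a hard stop (16 N) moved the collar no lower. After release, its top measured 86.2 mm against the 86 mm expected, with a fitted tilt under 1°.
- **Balls:** one ball shows above the collar in the close-up from before release. In the last pictures something ball-like stands above it, but I didn't check the two balls separately.
- **Gripper:** it is open and clear above the arbor, with only sensor-noise forces.
- **Spacer ring:** it is still where it lay, at about (0.455, 0.164).

Two checks fell short:
- **Top camera:** the final check of the spacer ring found nothing, probably because the arm was in the way, so I used the scene camera instead.
- **Gripper width:** it read about 46–47 mm on the 48 mm collar. I took this as sensor bias, since the collar didn't slip in the grip.

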